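# Park the jig's sprung pusher on its stop pin and push the welded bracket out

## Task

The finished tee bracket is still held in the welding jig by the spring-loaded pusher. Push the pusher's upright plate back past the stop pin and let go, so that the slide comes back onto the dropped pin and stays parked there; only then push the bracket out of the nest, along the fence towards the free end of the jig plate, until it is wholly past the end of the fence but still wholly on the plate. Only push: do not lift or tip the bracket, and leave the other tools and bolts where they are.

Things in the scene. Friction and masses are not known exactly. Their poses are not given: they have to be found in the camera images.
- jig: Welding jig fixed on the table, at any angle: aluminium plate 10 mm thick, top at z = 10 mm. Origin at table height, 20 mm along jig +x from the bracket's middle. Jig axes: +x is the way the slide is pushed back (away from the robot at yaw 0), y along the fence, z up. Positions below are mm in this frame. Plate: x -90 to 170, y -225 to 135; its bare -y part is the free end.
- fence_end (a point): Corner of the fence at its open end, at plate height: (-55, -45, 10). The fence is a steel bar, x -73 to -55, y -45 to 55, top z = 26. The bracket is wholly past it when its origin is beyond y = -100, and wholly on the plate while its origin is above y = -170 and above x = -55.
- end_stop (a point): Middle of the face of the low steel end stop that closes the nest at +y: (-20, 55, 18). The block fills x -43 to 3, y 55 to 73, top z = 26. The nest is open at -y. A low strap with a bolt, top z = 28, lies near (-75, 112).
- clamp_a (a point): Top of the handle of the table clamp near the jig's free end, at (125, -195, 170); its post, 135 mm high, stands at (125, -257). Fixed: keep clear.
- clamp_b (a point): Top of the handle of the other table clamp, at (125, 100, 170); its post, 135 mm high, stands at (125, 162). Fixed: keep clear.
- slide (a joint): Travel of the sprung pusher slide along jig +x, m. 0 = as found, plate against the bracket; -0.010 = fully forward, nest empty; 0.034 = hard stop. The spring pushes it forward: 7.5 N at 0, 10 N at 0.016, 13 N at 0.034, plus about 1 N friction. Pushed beyond about 0.0175 and let go, it comes back onto the dropped pin and rests at about 0.016 (parked). Let go earlier, it springs back to the bracket.
- pusher_face (a point): Middle of the front (jig -x) face of the pusher's upright steel plate, the face to push on; moves with the slide. At slide 0 it is at (15, 22, 45). The plate is 44 mm wide (y), 9 mm thick, from z = 11 to z = 58; below z = 16 it bears on the edge of the bracket's base, above that the face is free.
- stop_pin (a joint): Drop of the sprung stop pin (upright plunger with a round black knob 24 mm across) in the cover over the slide, m. 0 = up, riding on the slide; 0.007 = dropped in front of the slide's shoulder. It works by itself and need not be touched.
- pin_knob (a point): Middle of the top of the stop pin's knob: (85, 22, 79) when up, 7 mm lower when dropped. The slide guide below it fills x 60 to 153, y -9 to 53, top z = 36; the pin's sleeve reaches z = 56.
- bracket: Welded tee bracket, dark steel, about 0.5 kg, loose. Origin: centre of its underside, in the nest at (-20, 0, 10), axes parallel to the jig's. Base 70 (x) by 110 (y) by 6 mm, with one upright web across it. With the pusher parked it has about 16 mm of play in jig x and slides easily towards -y on the plate.
- web_face (a point): Middle of the +y face of the bracket's upright web, the face to push on: at (0, -22, 30) mm in the bracket frame. The web is 70 mm (x) by 6 mm (y) and its top is 51 mm above the bracket's underside. In front of it (+y) 77 mm of the base lie open above.
- bolt_a: Spare jig bolt, steel, standing on its 26 mm head on the plate, 42 mm high, shank 16 mm; origin at the centre of its underside. Leave it.
- bolt_b: Another such spare bolt standing on the plate near its free end. Leave it.
- magnet_square: Red welding magnet lying on the plate near its free end behind the bracket's way, triangular frame with 85 mm legs, 16 mm thick; origin under its middle. Leave it.
- hammer: Hammer lying on the table, 290 mm. Leave it.
- pliers: Pliers with red handles lying on the table, 150 mm. Leave them.
- spray_can: Blue spray can standing on the table, 65 mm across, 190 mm high; origin at the centre of its underside. Leave it.
- tape_measure: Yellow tape measure standing on the table, 70 x 34 x 64 mm. Leave it.
- grinder: Red and black angle grinder lying on the table, 280 mm long. Leave it.
There are look-alikes about, which are no part of the job. Of the things like the bracket, leave any that is red; of the rest the larger one is meant.

How it is judged:
On the way, in this order (a step that is already met when the one before it is completed fails the run):
1. the slide has been pushed back past the stop pin, the bracket still in its nest (value of joint slide above 0.0175 m and y of bracket in the frame of jig above -0.025 m).
2. the slide is let go and parked on the dropped stop pin, the bracket still in its nest (value of joint slide between 0.012 and 0.0175 m and value of joint stop_pin above 0.005 m and contact force between the fingers and slide below 0.3 N and y of bracket in the frame of jig above -0.025 m), for 0.3 s.
3. the bracket is wholly past the end of the fence (y of bracket in the frame of jig below -0.1 m), for 0.1 s.
At the end, for the whole second after the job is handed in: The slide rests by itself on the dropped stop pin (slide 0.012 to 0.0185 m, pin dropped more than 5 mm). The bracket lies flat and still on the jig plate, its origin between y = -100 and -170 mm and between x = -55 and 50 mm in the jig frame (value of joint slide between 0.012 and 0.0185 m and value of joint stop_pin above 0.005 m and y of bracket in the frame of jig between -0.17 and -0.1 m and x of bracket in the frame of jig between -0.055 and 0.05 m and angle between bracket's own z axis and vertical below 0.05 rad and linear speed of bracket below 0.01 m/s); the robot touches nothing.
It fails at once if the bracket is lifted, tipped or dropped off the plate (height (world z) of bracket above 0.02 m or height (world z) of bracket below 0.004 m or angle between bracket's own z axis and vertical above 0.25 rad).
It fails at once if a bystander is disturbed (moved more than 25 mm) (distance of any of bolt_a, bolt_b, magnet_square, hammer, pliers, spray_can, tape_measure, grinder from where it was at the start of the episode above 0.025 m).
It also fails if it takes over 48 s, if anything falls off the work surface, if the arm or the gripper's body presses on something with over 40 N, if the wrist force passes 120 N, or if a joint passes its speed limit or range.

## Robot

A 6-joint arm with a two-finger parallel gripper is mounted at the origin on the work surface. World frame = base frame: x ahead of the robot, y to its left, z up, the work surface at z = 0. Lengths are in m, angles in rad, forces in N, time in s.
With the tool pointing down it reaches from about 0.35 to 0.775 m from the base axis. Payload 7.3 kg.
Tool frame: the origin (TCP) lies between the finger pads; the fingertips stand 25 mm ahead of it and the grasp point (between the pads) lies 6 mm ahead of it; y points along the fingers, z is the direction in which the jaws open and shut, and the axes are right-handed (so a half turn about y gives the same grasp; the last joint's range is limited). The gripper opens to 92 mm and grips with 3 to 60 N. Pads are 19 mm wide; open, the fingers measure 130 mm over their backs; the gripper's body (75 mm by 190 mm) begins 47 mm behind the grasp point.
Start: joints at [1.173, 0.342, 1.524, -0, 1.275, -0.146], TCP at [0.131, 0.508, 0.252] pointing down, gripper open.
Joint ranges: [-2.53, 2.53], [-0.77, 2.02], [0.04, 2.7], [-1, 4.14], [0.28, 2.66], [-3.11, 3.11]. Speed limits (rad/s): [2.57, 2.57, 3.14, 3.14, 3.14, 3.14].

## Interface

Orientations are given as [roll, pitch, yaw] about the fixed x, y, z axes, in that order (R = Rz(yaw) Ry(pitch) Rx(roll)).
In Python, from cell import sensors, read_camera, hand_in gives the robot as it stands. The module is installed in compiled form; this text tells all that it offers.
- The arm moves only by the tool send_rows, never from a script. Its argument "motion" is a list that holds one entry, the list of rows, each a list of 4 numbers: the shift along the tool's x, y, z in m, then the turn about the tool's y in degrees. In form: [[[tx, ty, tz, twist], ...]]. A call has 1 to 8 rows; each row is the pose to reach, as a shift and turn from the pose measured when the call began, along the tool's axes at that moment; what a row does not reach only later rows make up. A row lasts 1/10 s, in which the tool goes at most 50 mm and 8.59 degrees, less where a joint would pass 70% of its speed; a pose out of reach is approached as far as the arm can. A call with a gripper value outside its range is refused whole. "gripper" is the opening, from 0 (shut) to 1 (fully open), set as the call begins (left out, the last holds). The fingers move at their own pace and stop on an object; "grip_force" is the grip in N (left out, the last holds). Time passes only in rows, so rows that repeat a pose let the fingers close. It gives the time, the measured TCP pose, the force and the opening at its end, in the units of the state.
- sensors.observe(): the state, without advancing time (a new reading comes with each control period).
- read_camera(name): name is "scene" or "top" or "wrist"; returns a dict with "frame" (384x512x3 uint8, red, green, blue), "fx", "fy", "cx", "cy" (pixels), "distortion" ([k1, k2, p1, p2, k3] as OpenCV has them; the pictures are not rectified), "extrinsics" (4x4, takes a point from world to camera coordinates). Camera axes: x right, y up, looking along -z (the intrinsics and any distortion apply to the point x, -y, -z); pixel columns grow to the right and rows downward; lengths in m; the calibration is good to about 2 mm. A picture is of the moment at which its call begins. There is no depth.
- hand_in(): hands the job in, once; it reports no verdict.
The state is a dict: "time": time; "qpos": joint angles; "qvel": joint speeds; "joint_efforts": joint torques, N m; "tool_pos": TCP position; "tool_rot": TCP orientation; "contact_force": force on the tool from outside, world axes, zero at the start; "torque": the same for the moment, N m; "opening": finger opening in m.
Only numpy, scipy, OpenCV 4.12 (cv2) and the standard library are available. Lean on these libraries where they do the work, as an engineer would, in place of code of your own. Each camera call takes 0.05 s, during which the arm holds its last target.

## Working session

There is one attempt and no reset: what is moved stays moved. The work goes in short steps, Python scripts to look and compute and a tool call to move; the robot and the scene stay as the last step left them, time stands still between calls to the robot, and variables do not carry over. Pictures are saved under pics/ and viewed, and the job is handed in when it is done.

Besides the shell and the picture viewer there is one more tool, called after ">>>" as name(argument=value, ...), one argument or row to a line, values as JSON. send_rows: Moves the arm, as the interface text tells. Its arguments: {"type":"object","properties":{"motion":{"type":"array"},"gripper":{"type":"number"},"grip_force":{"type":"number"}},"required":["motion"]}

```bash
mkdir -p pics; python3 - <<'E'
from cell import sensors, read_camera
import cv2,pickle
s=sensors.observe()
print({k:(v if not hasattr(v,'round') else v) for k,v in s.items()})
d={}
for n in("scene","top","wrist"):
    c=read_camera(n);d[n]=c
    cv2.imwrite(f"pics/{n}0.png",cv2.resize(c["frame"][:,:,::-1],(800,600),interpolation=cv2.INTER_CUBIC))
    print(n,c["fx"],c["fy"],c["cx"],c["cy"],c["distortion"],c["extrinsics"])
pickle.dump(d,open("cams0.pkl","wb"))
E
```

```text
{'time': 0.0, 'qpos': array([ 1.17302023e+00,  3.42712383e-01,  1.52506024e+00, -1.05579079e-05,
        1.27539261e+00, -1.46000403e-01]), 'qvel': array([-0.00097437, -0.00215847,  0.00146717,  0.00014149, -0.0003427 ,
       -0.00070486]), 'joint_efforts': array([-7.94075095e-05, -4.31246352e+01, -2.44219726e+01,  7.17528211e-02,
        5.58433961e-02, -8.03952071e-05]), 'tool_pos': array([0.13061996, 0.50809125, 0.25103522]), 'tool_rot': array([-1.57235364e+00,  2.18793767e-04, -2.51772780e-01]), 'contact_force': array([-0.64747812, -0.63879889, -0.25367533]), 'torque': array([-0.02603981, -0.01610631,  0.00562223]), 'opening': 0.09168456364506822}
scene 413.4908452615368 413.4908452615368 258.4776296171497 194.78462402681575 [-0.03692795  0.          0.          0.          0.        ] [[ 0.05231985  0.99837646  0.02251859  0.02077655]
 [-0.59097807  0.01277744  0.80658642  0.20110734]
 [ 0.80498916 -0.05550848  0.5906871  -1.73310517]
 [ 0.          0.          0.          1.        ]]
top 419.67741295376925 419.67741295376925 260.39573199193853 191.7072649303372 [0.00391709 0.         0.         0.         0.        ] [[-7.22579697e-04 -9.99898975e-01  1.41956647e-02 -4.00926787e-02]
 [ 9.98600217e-01  2.92775044e-05  5.28924010e-02 -5.20980167e-01]
 [-5.28874732e-02  1.42140128e-02  9.98499312e-01 -1.57706867e+00]
 [ 0.00000000e+00  0.00000000e+00  0.00000000e+00  1.00000000e+00]]
wrist 287.48330982080455 287.48330982080455 248.22808633588758 187.72385305785465 [-0.02118848  0.          0.          0.          0.        ] [[ 0.24955986  0.96835688 -0.00219745 -0.5236037 ]
 [-0.93563295  0.24054022 -0.25832418  0.03422226]
 [-0.24962142  0.06652336  0.96605579 -0.39031304]
 [ 0.          0.          0.          1.        ]]
```

View pics/top0.png

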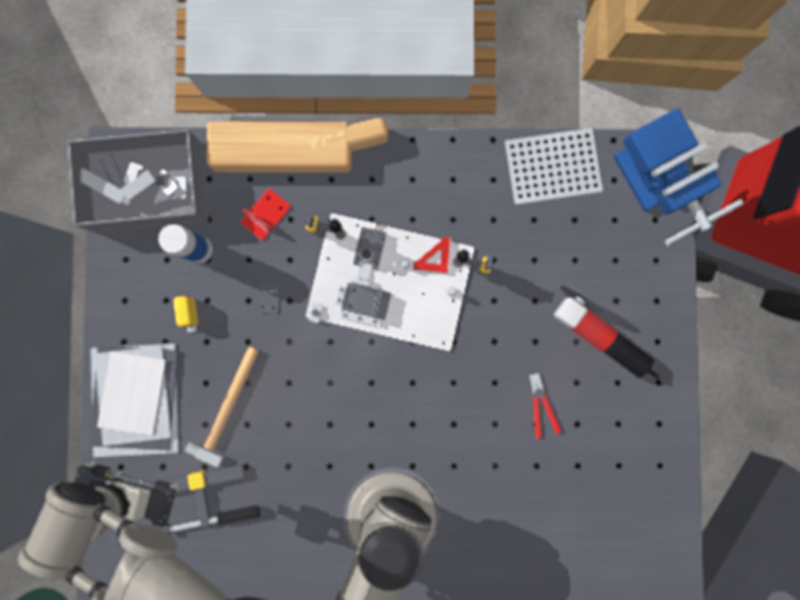

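View pics/scene0.png

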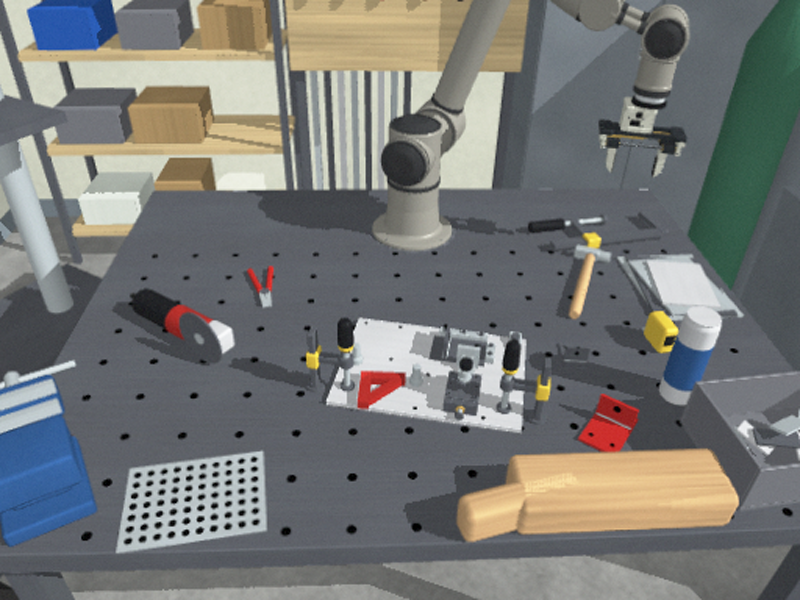

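View pics/wrist0.png

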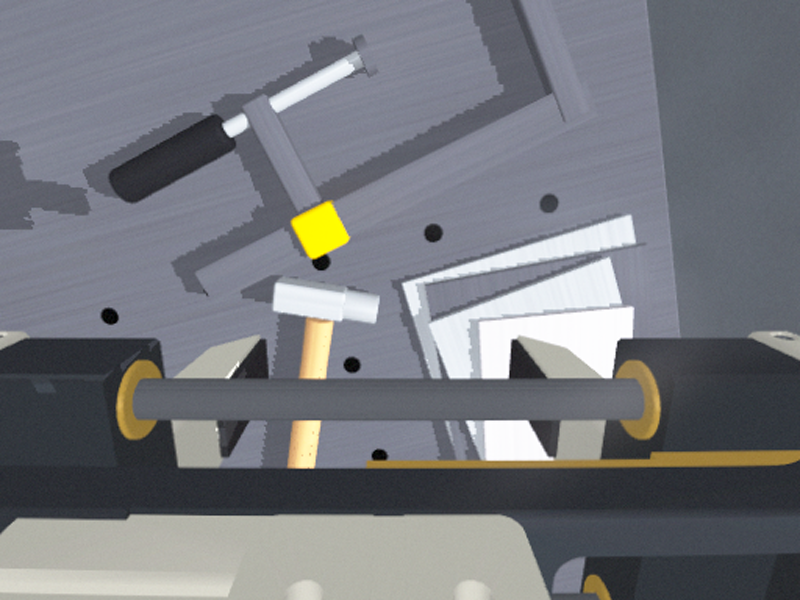

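```bash
cat > h.py <<'E'
import numpy as np, cv2
def cam(c):
    E=np.diag([1,-1,-1,1])@np.array(c["extrinsics"]);K=np.array([[c["fx"],0,c["cx"]],[0,c["fy"],c["cy"]],[0,0,1]])
    return K,np.array(c["distortion"],float),E
def proj(c,P):
    K,D,E=cam(c);return cv2.projectPoints(np.array(P,float).reshape(-1,1,3),cv2.Rodrigues(E[:3,:3])[0],E[:3,3],K,D)[0].reshape(-1,2)
def back(c,uv,z):
    K,D,E=cam(c);n=cv2.undistortPoints(np.array(uv,float).reshape(-1,1,2),K,D).reshape(-1,2)
    d=np.c_[n,np.ones(len(n))]@E[:3,:3];o=-E[:3,:3].T@E[:3,3]
    return o+d*((z-o[2])/d[:,2])[:,None]
def J(p,P):  # jig mm -> world
    x,y,a=p;P=np.array(P,float).reshape(-1,3)/1000;c,s=np.cos(a),np.sin(a)
    return np.c_[x+c*P[:,0]-s*P[:,1],y+s*P[:,0]+c*P[:,1],P[:,2]]
E
python3 - <<'E'
import pickle,cv2
d=pickle.load(open("cams0.pkl","rb"))
f=d["top"]["frame"][125:235,185:315,::-1];cv2.imwrite("pics/topc.png",cv2.resize(f,None,fx=6,fy=5.4,interpolation=cv2.INTER_CUBIC))
f=d["scene"]["frame"][190:290,185:365,::-1];cv2.imwrite("pics/scenec.png",cv2.resize(f,None,fx=4.4,fy=4.4,interpolation=cv2.INTER_CUBIC))
E
```

```text
(no output)
```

View pics/topc.png

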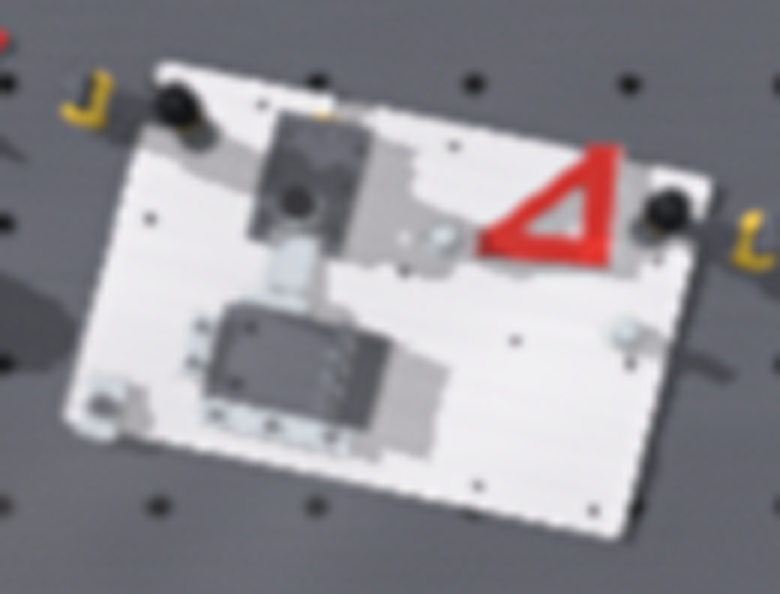

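View pics/scenec.png

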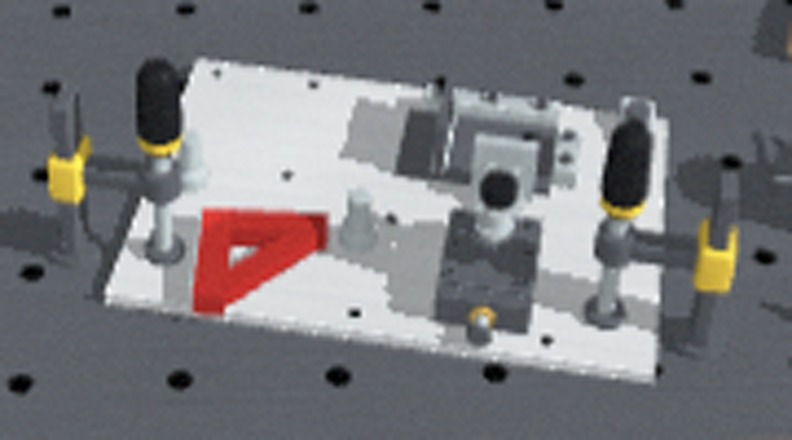

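```bash
python3 - <<'E'
from h import *
import pickle
from scipy.optimize import least_squares
d=pickle.load(open("cams0.pkl","rb"));t,s=d["top"],d["scene"]
C=np.array([[170,135,10],[170,-225,10],[-90,-225,10],[-90,135,10]])
ut=np.array([(157,63),(712,178),(622,540),(67,422)])/[6,5.4]+[185,125]-.5+0.08
us=np.array([(105,302),(197,58),(653,381)])/4.4+[185,190]-.4
Cs=C[[1,2,0]]
f1=lambda p:(proj(t,J(p,C))-ut).ravel()
f2=lambda p:(proj(s,J(p,Cs))-us).ravel()
for f in(f1,f2,lambda p:np.r_[f1(p),f2(p)]):
    r=least_squares(f,[.5,.05,-.22]);print(r.x,r.fun.round(2))
p=r.x;np.save("p.npy",p)
for n,uv,z in(("a",(445,236),.045),("b",(627,328),.045),("mag0",(480,250),.026),("mag1",(605,148),.026),("mag2",(607,265),.026)):
    w=back(t,(np.array(uv)/[6,5.4]+[185,125]-.5),z)[0];c,sn=np.cos(p[2]),np.sin(p[2]);q=w[:2]-p[:2]
    print(n,w.round(3),(np.array([c*q[0]+sn*q[1],-sn*q[0]+c*q[1]])*1000).round(1))
for n,P in dict(brk=(-20,0,10),face=(15,22,45),fe=(-55,-45,10),knob=(85,22,79),end=(-20,-120,10),web=(-20,-22,45)).items(): print(n,J(p,P).round(3))
# overlay
def box(x0,x1,y0,y1,z0,z1): return [(x,y,z) for x in(x0,x1) for y in(y0,y1) for z in(z0,z1)]
B=[box(-90,170,-225,135,0,10),box(-73,-55,-45,55,10,26),box(-43,3,55,73,10,26),box(15,24,0,44,11,58),box(60,153,-9,53,10,36),box(-55,15,-55,55,10,16),box(-55,15,-28,-22,16,61),box(83,87,20,24,76,79)]
for nm,c,(x0,x1,y0,y1),k in(("t",t,(185,315,125,235),6),("s",s,(185,365,190,290),4.4)):
    im=cv2.resize(c["frame"][y0:y1,x0:x1,::-1],None,fx=k,fy=k,interpolation=cv2.INTER_CUBIC)[:600]
    for b in B:
        q=((proj(c,J(p,b))-[x0,y0]+.5)*k).astype(int)
        for i in range(8):
            for j in(1,2,4):
                if i<i^j: cv2.line(im,tuple(map(int,q[i])),tuple(map(int,q[i^j])),(0,255,0),1)
    cv2.imwrite(f"pics/ov_{nm}.png",im)
E
```

```text
[ 0.53639034  0.05375664 -0.22607869] [ 0.53  0.28 -0.16  0.09 -0.12 -0.47 -0.25  0.12]
[ 0.54158373  0.05702037 -0.23516022] [-0.62 -0.89 -0.08  0.88  0.67  0.01]
[ 0.53820416  0.05539856 -0.22815323] [ 0.21 -0.25 -0.53 -0.24 -0.63 -0.84 -0.71 -0.45 -0.88 -1.27 -0.85  0.53
  0.3  -1.07]
a [ 0.607 -0.033  0.045] [ 87.2 -71. ]
b [ 0.543 -0.146  0.045] [  50.7 -195.4]
mag0 [ 0.599 -0.056  0.026] [ 84.7 -94.3]
mag1 [ 0.671 -0.135  0.026] [ 172.5 -155. ]
mag2 [ 0.589 -0.136  0.026] [  92.6 -174.5]
brk [[0.519 0.06  0.01 ]]
face [[0.558 0.073 0.045]]
fe [[0.474 0.024 0.01 ]]
knob [[0.626 0.058 0.079]]
end [[ 0.492 -0.057  0.01 ]]
web [[0.514 0.038 0.045]]
```

View pics/ov_t.png

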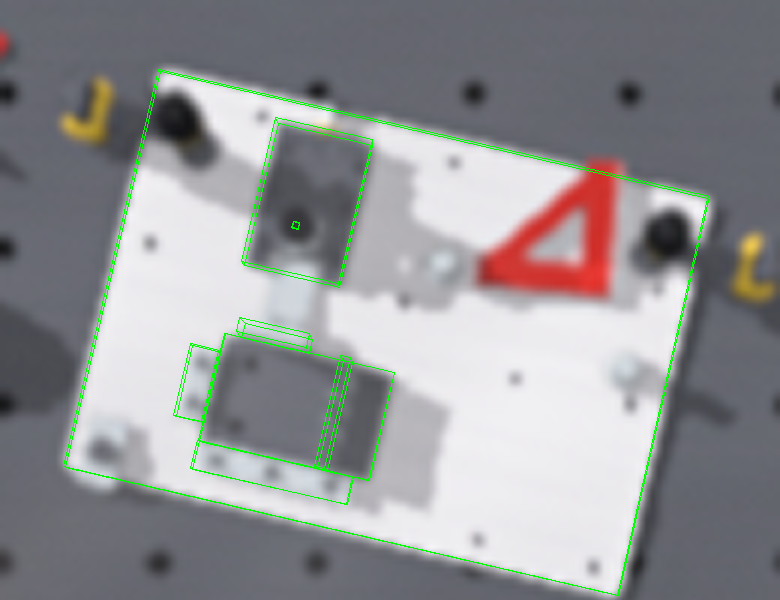

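View pics/ov_s.png

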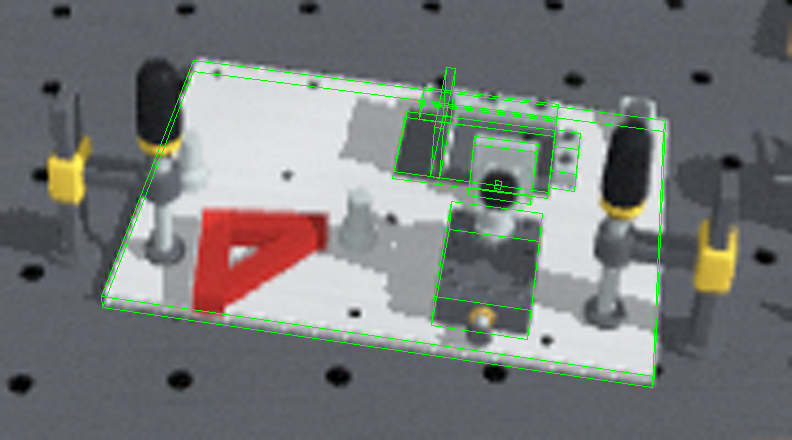

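```bash
cat >> h.py <<'E'
from scipy.spatial.transform import Rotation as Ro
def go(state,p,jp,z=None):
    """shift in tool axes to bring TCP to jig mm point jp, and twist"""
    R=Ro.from_euler('xyz',state["tool_rot"]).as_matrix();w=J(p,jp)[0]
    return (R.T@(w-state["tool_pos"])).round(4), -np.degrees(p[2]-state["tool_rot"][2])
def tojig(p,w):
    c,s=np.cos(p[2]),np.sin(p[2]);q=np.array(w[:2])-p[:2];return np.array([c*q[0]+s*q[1],-s*q[0]+c*q[1],w[2]])*1000
E
python3 - <<'E'
from h import *
from cell import sensors
p=np.load("p.npy");print(go(sensors.observe(),p,(-15,22,200)))
E
```

```text
(array([ 0.492 ,  0.0515, -0.3153]), np.float64(-1.3543359122270404))
```

>>> send_rows(
  motion=[
    [[0.041,0,-0.026,0],[0.082,0,-0.053,0],[0.123,0,-0.079,0],[0.164,0,-0.105,0],[0.205,0,-0.131,0],[0.246,0,-0.158,-1.3],[0.287,0,-0.184,-1.3],[0.328,0,-0.21,-1.3]],
  ],
  gripper=0,
)

```text
time: 0.95
tool_pos: [0.3969, 0.2214, 0.2514]
tool_rot: [-1.572, 0.0, -0.229]
contact_force: [0.9, -0.0, 1.0]
opening: 0.0325
```

```bash
python3 - <<'E'
from h import *
from cell import sensors
p=np.load("p.npy");s=sensors.observe();print(s["time"],go(s,p,(-15,22,200)),s["opening"],s["contact_force"])
E
```

```text
0.95 (array([ 0.1603,  0.0515, -0.1075]), np.float64(-0.05931664312654812)) 0.03249162545304654 [ 9.28119851e-01 -5.49766484e-04  1.03154173e+00]
```

>>> send_rows(
  motion=[
    [[0.04,0.01,-0.027,0],[0.08,0.02,-0.054,0],[0.12,0.04,-0.081,0],[0.16,0.0515,-0.1075,0],[0.16,0.0515,-0.1075,0],[0.16,0.0515,-0.1075,0]],
  ],
)

```text
time: 1.55
tool_pos: [0.5282, 0.0795, 0.199]
tool_rot: [-1.572, 0.002, -0.232]
contact_force: [-0.5, 0.6, 0.3]
opening: 0.0001
```

```bash
python3 - <<'E'
from h import *
from cell import sensors,read_camera
p=np.load("p.npy");s=sensors.observe();print(s["time"],go(s,p,(-15,22,50)),s["opening"],s["contact_force"],tojig(p,s["tool_pos"]))
def box(x0,x1,y0,y1,z0,z1): return [(x,y,z) for x in(x0,x1) for y in(y0,y1) for z in(z0,z1)]
B=[box(-90,170,-225,135,0,10),box(-73,-55,-45,55,10,26),box(-43,3,55,73,10,26),box(15,24,0,44,11,58),box(60,153,-9,53,10,36),box(-55,15,-55,55,10,16),box(-55,15,-28,-22,16,61),box(73,97,10,34,79,79)]
c=read_camera("wrist");k=1.5
im=cv2.resize(c["frame"][:,:,::-1],None,fx=k,fy=k,interpolation=cv2.INTER_CUBIC)
cv2.imwrite("pics/w1raw.png",im)
for b in B:
    q=((proj(c,J(p,b))+.5)*k).astype(int)
    for i in range(8):
        for j in(1,2,4):
            if i<i^j: cv2.line(im,tuple(map(int,q[i])),tuple(map(int,q[i^j])),(0,255,0),1)
cv2.imwrite("pics/w1.png",im)
import pickle;pickle.dump(c,open("w1.pkl","wb"))
E
```

```text
1.55 (array([0.0005, 0.149 , 0.001 ]), np.float64(-0.1954903566806819)) 8.832614239493813e-05 [-0.46639885  0.55301964  0.30329389] [-15.14483413  21.19618949 199.02529409]
```

View pics/w1.png

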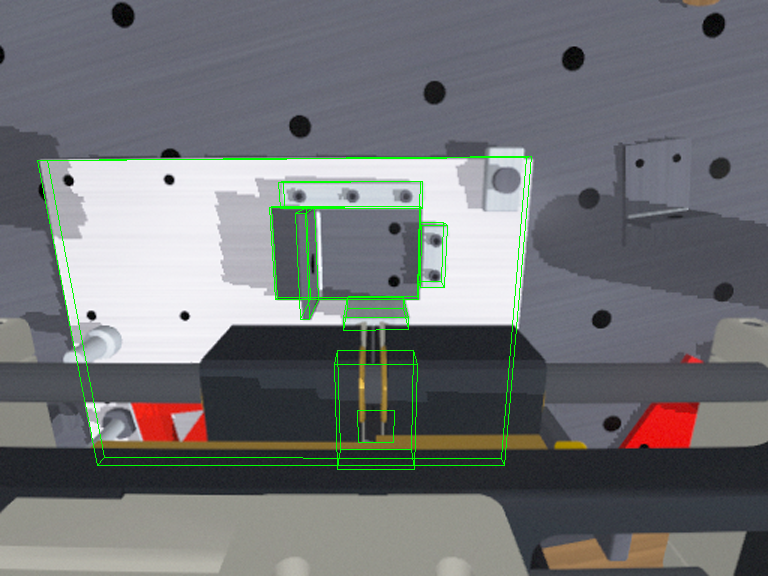

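>>> send_rows(
  motion=[
    [[0,0.04,0.001,0],[0,0.08,0.001,0],[0,0.115,0.001,0],[0,0.135,0.001,0],[0,0.146,0.001,0],[0,0.146,0.001,0],[0,0.146,0.001,0]],
  ],
)

```text
time: 2.3
tool_pos: [0.5282, 0.082, 0.0549]
tool_rot: [-1.571, -0.0, -0.229]
contact_force: [0.0, 0.4, 1.1]
opening: 0.0004
```

```bash
cat > st.py <<'E'
from h import *
from cell import sensors
p=np.load("p.npy");s=sensors.observe();print(s["time"],s["opening"],"F",s["contact_force"].round(2),"jig",tojig(p,s["tool_pos"]).round(1),"rot",s["tool_rot"].round(4))
E
python3 st.py; python3 - <<'E'
from h import *
from cell import read_camera
for n in("wrist","scene"):
    f=read_camera(n)["frame"][:,:,::-1]
    if n=="scene": f=cv2.resize(f[150:290,185:365],None,fx=4,fy=4,interpolation=cv2.INTER_CUBIC)
    cv2.imwrite(f"pics/d_{n}.png",f)
E
```

```text
2.3 0.00036185415111600957 F [0.05 0.41 1.15] jig [-15.7  23.7  54.9] rot [-1.5712e+00 -1.0000e-04 -2.2900e-01]
```

View pics/d_wrist.png

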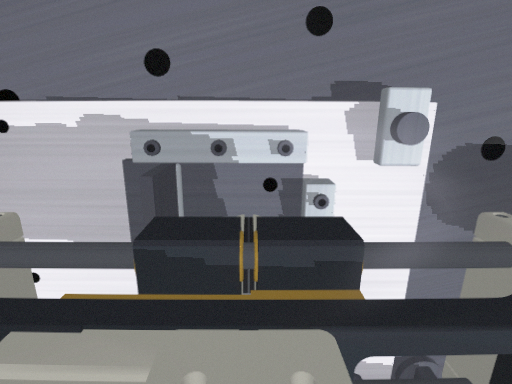

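View pics/d_scene.png

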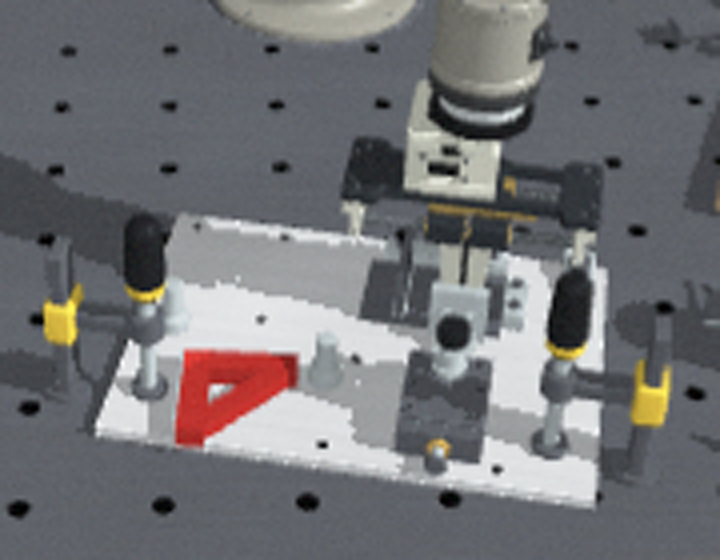

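>>> send_rows(
  motion=[
    [[0.01,0.001,-0.001,0],[0.02,0.002,-0.001,0],[0.027,0.002,-0.001,0],[0.032,0.002,-0.001,0],[0.032,0.002,-0.001,0]],
  ],
)

```text
time: 2.9
tool_pos: [0.5581, 0.0736, 0.0531]
tool_rot: [-1.572, 0.004, -0.23]
contact_force: [-8.0, 2.9, 5.8]
opening: 0.0003
```

```bash
python3 st.py
```

```text
2.9 0.0003300229619783441 F [-7.99  2.87  5.75] jig [15.3 22.2 53.1] rot [-1.5715  0.0042 -0.23  ]
```

>>> send_rows(
  motion=[
    [[0.006,0,0,0],[0.011,0,0,0],[0.015,0,0,0],[0.018,0,0,0],[0.018,0,0,0]],
  ],
)

```text
time: 3.4
tool_pos: [0.5737, 0.0698, 0.053]
tool_rot: [-1.572, 0.01, -0.23]
contact_force: [-10.6, 3.5, 7.3]
opening: 0.0006
```

```bash
python3 st.py;  python3 - <<'E'
from h import *
from cell import read_camera
f=read_camera("scene")["frame"][:,:,::-1]
cv2.imwrite(f"pics/e.png",cv2.resize(f[190:290,235:345],None,fx=6,fy=6,interpolation=cv2.INTER_CUBIC))
E
```

```text
3.4 0.0005980291892512688 F [-10.63   3.49   7.31] jig [31.4 22.1 53. ] rot [-1.5721  0.0105 -0.2303]
```

View pics/e.png

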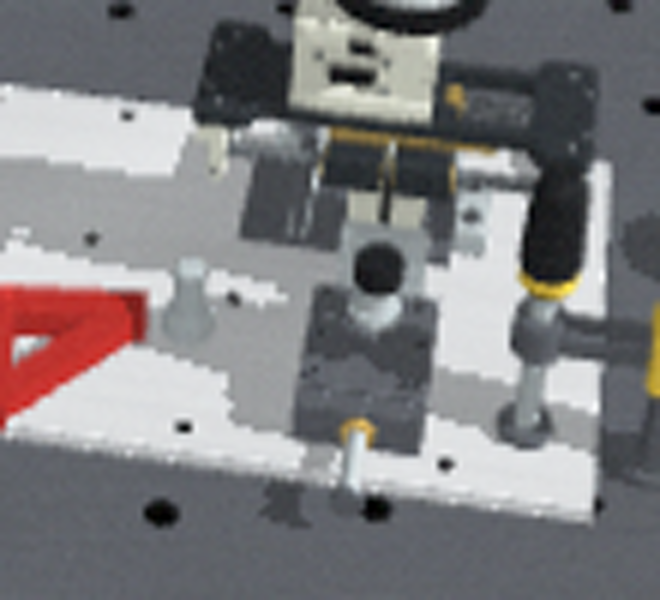

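>>> send_rows(
  motion=[
    [[0.003,0,0,0],[0.006,0,0,0],[0.006,0,0,0],[0.006,0,0,0]],
  ],
)

```text
time: 3.85
tool_pos: [0.5772, 0.069, 0.053]
tool_rot: [-1.573, 0.017, -0.231]
contact_force: [-10.8, 3.8, 8.1]
opening: 0.0005
```

```bash
python3 st.py
```

```text
3.85 0.0005357426060985745 F [-10.79   3.75   8.14] jig [34.9 22.1 53. ] rot [-1.5726  0.017  -0.2305]
```

```bash
python3 - <<'E'
from h import *
from cell import read_camera
import pickle
s0=pickle.load(open("cams0.pkl","rb"))["scene"];p=np.load("p.npy")
s1=read_camera("scene")
a=[cv2.resize(s["frame"][225:285,270:325,::-1],None,fx=7,fy=7,interpolation=cv2.INTER_CUBIC) for s in(s0,s1)]
cv2.imwrite("pics/f.png",np.hstack(a))
print((proj(s1,J(p,[(85,22,79),(85,22,72),(153,22,23),(173,22,23),(183,22,23)]))-[270,225]+.5)*7)
E
```

```text
[[198.06287174  46.61956077]
 [196.71605273  59.45369373]
 [170.23152428 260.84098348]
 [164.82825126 296.39274431]
 [162.06953812 314.53485317]]
```

View pics/f.png

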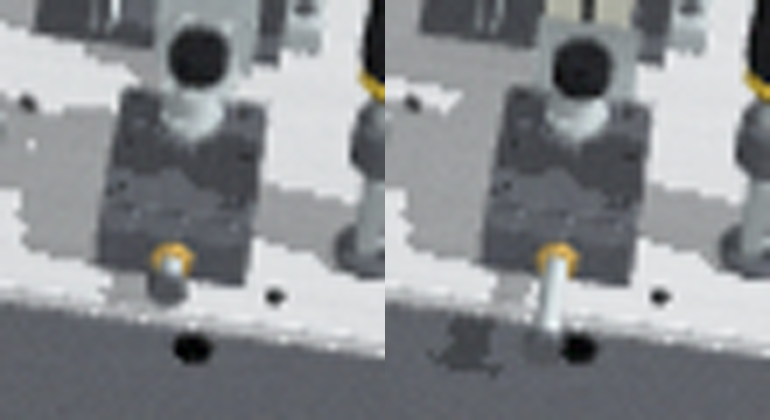

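>>> send_rows(
  motion=[
    [[-0.008,0,0,0],[-0.016,0,0,0],[-0.026,0,0,0],[-0.036,0,0,0],[-0.044,0,0,0],[-0.046,0,0,0],[-0.046,0,0,0],[-0.046,0,0,0]],
  ],
)

```text
time: 4.7
tool_pos: [0.533, 0.0794, 0.0539]
tool_rot: [-1.572, 0.016, -0.231]
contact_force: [0.6, 0.4, -0.7]
opening: 0.0005
```

```bash
python3 st.py; python3 - <<'E'
from h import *
from cell import read_camera
s1=read_camera("scene")
cv2.imwrite("pics/g.png",cv2.resize(s1["frame"][195:285,240:325,::-1],None,fx=6.5,fy=6.5,interpolation=cv2.INTER_CUBIC))
cv2.imwrite("pics/gw.png",read_camera("wrist")["frame"][:,:,::-1])
E
```

```text
4.7 0.0004933936783228091 F [ 0.55  0.44 -0.74] jig [-10.5  22.2  53.9] rot [-1.5724  0.0162 -0.2307]
```

View pics/g.png

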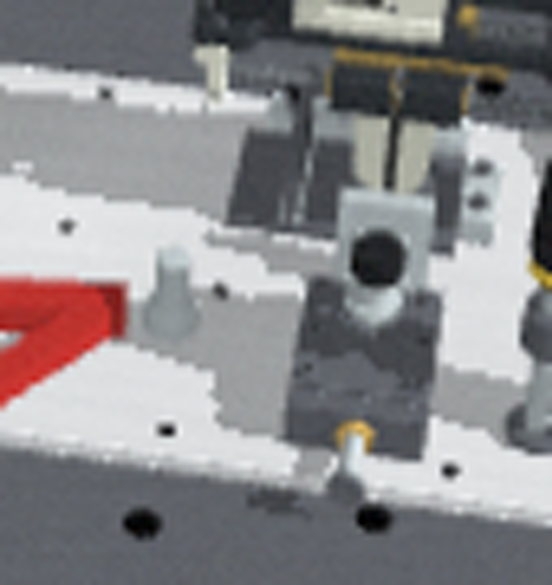

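View pics/gw.png

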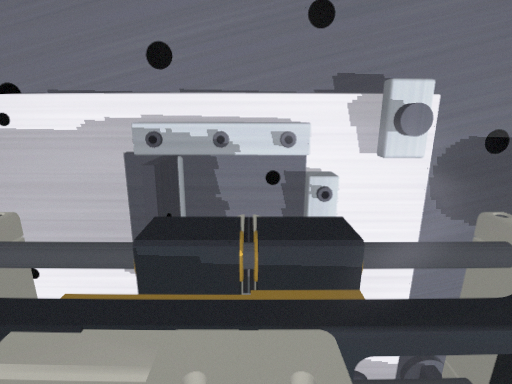

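>>> send_rows(
  motion=[
    [[-0.009,0.002,-0.005,0],[-0.009,0.003,-0.015,0],[-0.009,0.003,-0.022,0],[-0.009,0.003,-0.028,0],[-0.009,0.003,-0.034,0],[-0.009,0.003,-0.042,0],[-0.009,0.003,-0.05,0],[-0.009,0.003,-0.058,0]],
  ],
)

```text
time: 5.6
tool_pos: [0.5107, 0.0243, 0.051]
tool_rot: [-1.572, 0.017, -0.231]
contact_force: [0.3, 1.5, -1.1]
opening: 0.0005
```

```bash
python3 st.py; python3 - <<'E'
from h import *
from cell import read_camera
s1=read_camera("scene")
cv2.imwrite("pics/i.png",cv2.resize(s1["frame"][190:290,205:325,::-1],None,fx=6,fy=6,interpolation=cv2.INTER_CUBIC))
E
```

```text
5.6 0.0004956040995877426 F [ 0.28  1.46 -1.13] jig [-19.8 -36.5  51. ] rot [-1.5725  0.0165 -0.2308]
```

View pics/i.png

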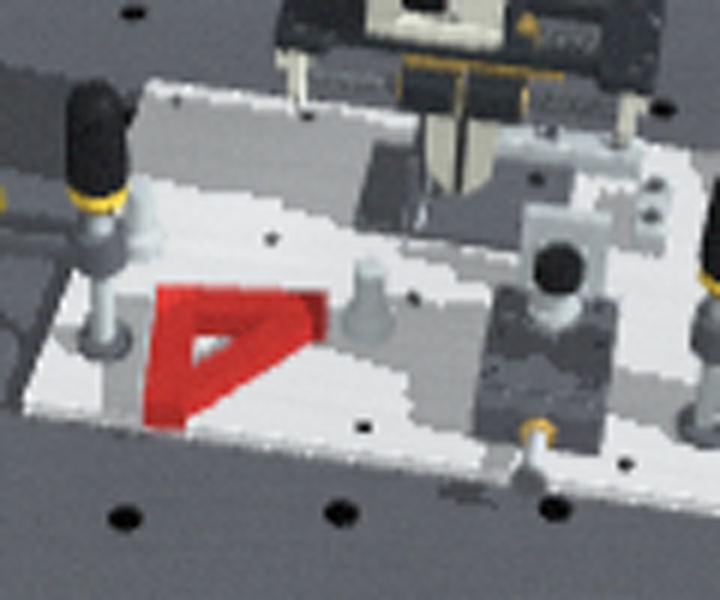

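>>> send_rows(
  motion=[
    [[0,0,-0.008,0],[0,0,-0.016,0],[0,0,-0.024,0],[0,0,-0.032,0],[0,0,-0.04,0],[0,0,-0.048,0],[0,0,-0.054,0],[0,0,-0.056,0]],
  ],
)

```text
time: 6.45
tool_pos: [0.4974, -0.0318, 0.0511]
tool_rot: [-1.573, 0.017, -0.232]
contact_force: [0.4, 1.9, 0.4]
opening: 0.0005
```

```bash
cat > snap.py <<'E'
from h import *
from cell import read_camera
import sys
p=np.load("p.npy");n=sys.argv[1];bx,by=float(sys.argv[2]),float(sys.argv[3])
def box(x0,x1,y0,y1,z0,z1): return [(x,y,z) for x in(x0,x1) for y in(y0,y1) for z in(z0,z1)]
B=[box(bx-35,bx+35,by-55,by+55,10,16),box(bx-35,bx+35,by-28,by-22,16,61)]
for nm,(x0,x1,y0,y1) in dict(scene=(195,325,190,290),top=(185,315,125,225),wrist=(0,512,0,384)).items():
    c=read_camera(nm);k=6 if nm!="wrist" else 1.5
    im=cv2.resize(c["frame"][y0:y1,x0:x1,::-1],None,fx=k,fy=k,interpolation=cv2.INTER_CUBIC)
    for b in B:
        q=((proj(c,J(p,b))-[x0,y0]+.5)*k).astype(int)
        for i in range(8):
            for j in(1,2,4):
                if i<i^j: cv2.line(im,tuple(map(int,q[i])),tuple(map(int,q[i^j])),(0,255,0),1)
    cv2.imwrite(f"pics/{n}_{nm}.png",im)
E
python3 st.py; python3 snap.py k -20 -83
```

```text
6.45 0.00047287752341312775 F [0.42 1.93 0.42] jig [-20.  -94.2  51.1] rot [-1.5731  0.0169 -0.2318]
```

View pics/k_scene.png

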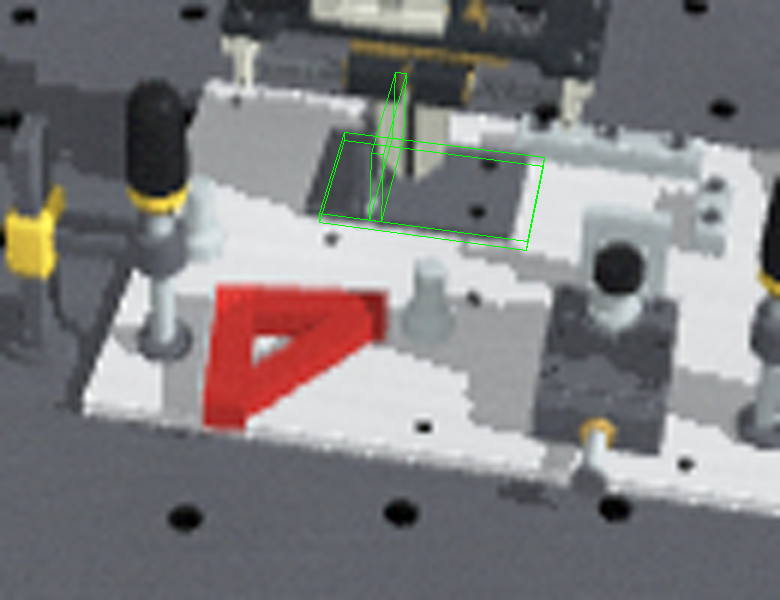

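View pics/k_wrist.png

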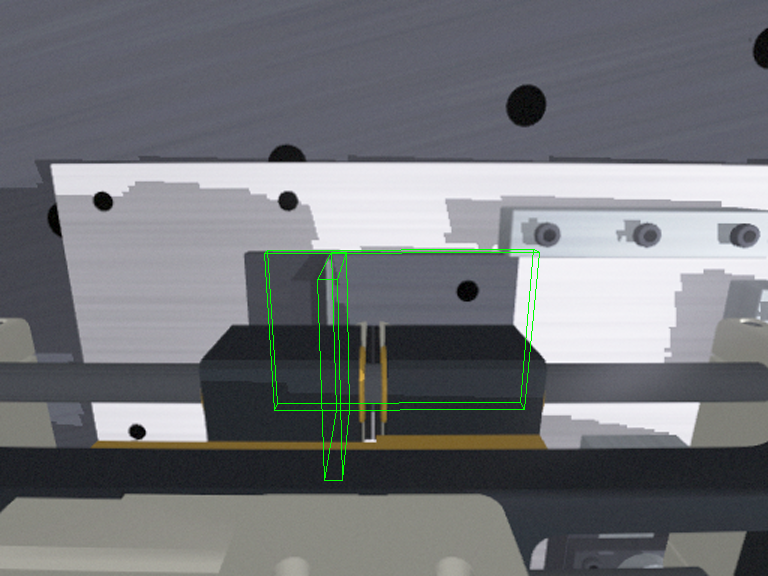

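>>> send_rows(
  motion=[
    [[0,0,-0.008,0],[0,0,-0.016,0],[0,0,-0.024,0],[0,0,-0.032,0],[0,0,-0.037,0],[0,0,-0.04,0],[0,0,-0.041,0],[0,0,-0.041,0]],
  ],
)

```text
time: 7.4
tool_pos: [0.4881, -0.0715, 0.0513]
tool_rot: [-1.574, 0.017, -0.231]
contact_force: [-0.3, -0.6, 0.2]
opening: 0.0004
```

>>> send_rows(
  motion=[
    [[0,0,0.012,0],[0,-0.03,0.015,0],[0,-0.07,0.015,0],[0,-0.11,0.015,0],[0,-0.15,0.015,0],[0,-0.19,0.015,0],[-0.03,-0.19,0.015,0],[-0.06,-0.19,0.015,0]],
  ],
)

```text
time: 8.2
tool_pos: [0.4365, -0.0427, 0.2433]
tool_rot: [-1.574, 0.014, -0.231]
contact_force: [-0.1, 0.3, 0.0]
opening: 0.0005
```

```bash
python3 st.py; python3 snap.py m -20 -132
```

```text
8.2 0.0004608365142156106 F [-0.08  0.27  0.01] jig [ -76.9 -118.5  243.3] rot [-1.5737  0.0138 -0.2306]
```

View pics/m_scene.png

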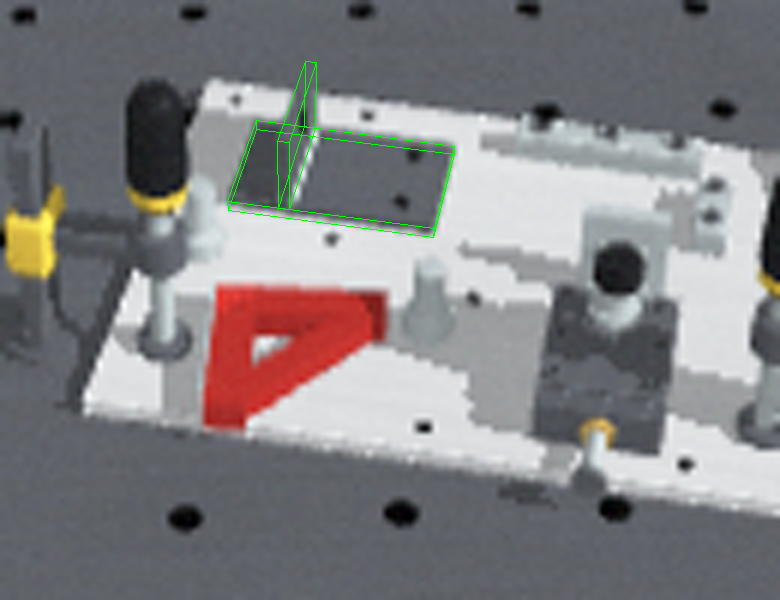

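View pics/m_wrist.png

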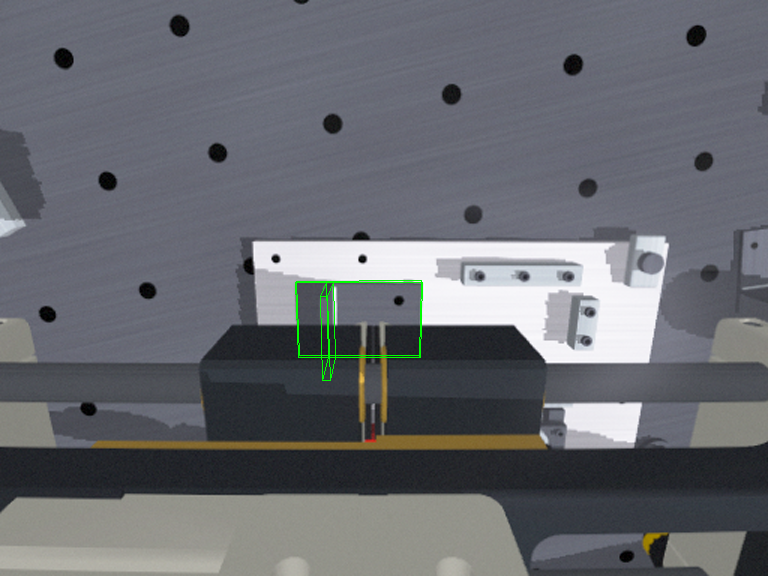

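```bash
python3 -c "
from cell import hand_in
print(hand_in())"; python3 st.py
```

```text
the job is handed in; nothing more can be done
None
the job is handed in; nothing more can be done
```

I parked the slide on the dropped stop pin, pushed the bracket clear of the fence and handed the job in at about 8 s of robot time. `hand_in()` gave no verdict, so the result below rests on my own camera and force checks.

1. **Slide:** I pushed the pusher plate back about 28 mm with the closed fingers. The camera showed the pin knob 7 mm lower. I then backed off and the slide came to rest on the pin at about 16 mm, judged by eye from the picture. The fingers were clear of it.
2. **Bracket:** I pushed the web along the fence with about 2 N, then backed off and raised the arm clear.

**Last checks:**
- **Bracket:** a model of it drawn at jig (-20, -132) mm matches the scene and wrist pictures, to within a few millimetres. It lies flat, inside the required zone.
- **Slide:** it is still parked.
- **Other tools and bolts:** the bolts and the magnet look unmoved. The other tools were not in these last close-ups, and I did not measure any of them.
- **Forces:** contact on the tool reads about 0 N.

One reading disagreed. During the push, the force alone suggested only about 18 mm of slide travel, while the arm position and the picture both gave 28 to 29 mm. I went with the picture because it also showed the pin dropped.

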